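# Lock the flat lap and slacken its left-hand knob

## Robot

A 6-joint arm with a two-finger parallel gripper is mounted at the origin on the work surface. World frame = base frame: x ahead of the robot, y to its left, z up, the work surface at z = 0. Lengths are in m, angles in rad, forces in N, time in s.
With the tool pointing down it reaches from about 0.35 to 0.975 m from the base axis. Payload 4.9 kg.
Tool frame: the origin (TCP) lies midway between the tips of the shut fingers; the grasp point (between the pads) lies 19 mm behind it; z points along the fingers, y is the line along which they close (so a half turn about z gives the same grasp; the last joint's range is limited). The gripper opens to 85 mm and grips with 20 to 120 N. Pads are 22 mm wide; open, the fingers measure 114 mm over their backs; the gripper's body (76 mm by 85 mm) begins 54 mm behind the grasp point. The pads swing forward as they close: fully open they stand 13 mm farther back than shut.
Start: joints at [-1.285, 0.053, 1.613, -0, 1.476, -0.119], TCP at [0.246, -0.574, 0.231] pointing down, gripper open.
Joint ranges: [-3.01, 3.01], [-1.01, 2.22], [0.06, 2.58], [-1.02, 4.17], [0.09, 2.62], [-3.14, 3.14]. Speed limits (rad/s): [2.57, 2.57, 3.14, 3.14, 3.14, 3.14].

## Interface

Orientations are given as a rotation vector (axis times angle).
In Python, from station import ctrl gives the robot as it stands.
- The arm moves only by the shell command python3 -m handwheel 'ROWS' [FORCE]. ROWS is JSON, a list of rows, each an object with "gripper": the gripper command: -1 is fully open, 1 is shut, values between are in proportion; "offset": the shift along the tool's x, y, z in mm, a list of three; "rotation": the turn, a rotation vector about the tool's x, y, z in rad, a list of three. A call has exactly 8 rows; each row is the pose to reach, as a shift and turn from the pose commanded when the call began, along the tool's axes at that moment; what a row does not reach only later rows make up. A row lasts 1/8 s, in which the tool goes at most 62.5 mm and 10.7 degrees, less where a joint would pass 70% of its speed; a pose out of reach is approached as far as the arm can. A call with a gripper value outside its range is refused whole. The fingers move at their own pace and stop on an object; FORCE is the grip in N (left out, the last holds). Time passes only in rows, so rows that repeat a pose let the fingers close, or fill a call up. It gives the time, the measured TCP pose, the force, the opening and the grip force at its end, in the units of the state.
- ctrl.get_obs(): the state, without advancing time (a new reading comes with each control period).
- ctrl.get_image(name): name is "scene" or "top" or "wrist"; returns a dict with "image" (384x512x3 uint8, red, green, blue), "fovy" (degrees; the focal length in pixels is half the picture's height over the tangent of half this angle, whatever the lens; pixels are square), "cx", "cy" (the principal point, pixels), "xyz" and "attitude" of the camera in the world. Camera axes: x right, y up, looking along -z (the intrinsics and any distortion apply to the point x, -y, -z); pixel columns grow to the right and rows downward; lengths in m; the calibration is good to about 2 mm. A picture is of the moment at which its call begins. There is no depth.
- ctrl.finish_job(): hands the job in; it is judged then, once.
The state is a dict: "t": time; "q": joint angles; "dq": joint speeds; "effort": joint torques, N m; "tool_pos": TCP position; "tool_rot": TCP orientation; "contact_force": force on the tool from outside, world axes, zero at the start; "wrist_torque": the same for the moment, N m; "opening": finger opening in m; "grip_force": force on a finger pad.
Only numpy, scipy, OpenCV 4.12 (cv2) and the standard library are available. Lean on these libraries where they do the work, as an engineer would, in place of code of your own. Each camera call takes 0.05 s, during which the arm holds its last target. There are 200 camera calls.

## Task

The lap on the polishing machine is to be changed: take the steel lock pin out of its wooden block, reach through the gap in the guard and feel with it along the hub's sloping face for the locking slot hidden under the lap, then push the pin fully home and leave it there to lock the hub. Next slacken the black knob on top, which has a left-hand thread, by turning it clockwise a good quarter turn against the lap, but no more than half a turn, and let go. Leave the other things on the bench where they are.

Things in the scene. Friction and masses are not known exactly. Their poses are not given: they have to be found in the camera images.
- lap_machine: Flat-lap polisher fixed to the bench, painted grey. Origin on the bench under the vertical spindle (its z axis); -x points out through the gap in the guard, roughly to the robot's right. Base plate x -120..170, y +-120, 28 high; motor box x 113..167, y +-95, 103 high. The lap is a disc of radius 85 at heights 88 to 98; it and the hub below turn together as the rotor.
- hub_centre (a point): Point of the machine on the spindle axis, 60 above the bench. Round it turns the dark steel hub, a cone of many small flats that widens downward. Everywhere its face's outward normal leans 40 degrees from vertical, up and away from the spindle; the face's mid-line is at radius 75, height 60, and it runs 25 up and down the slope from there. The rotor has 0.7 N m of friction: sweeping with under 8 N of pressure leaves it still.
- hub_face (a point): Point of the machine (not of the rotor) at radius 75, height 60 straight along -x. Near it, centred on the face's mid-line, is the only locking slot, blind, 22 deep square to the face, 11 wide, 13 long up and down the slope, its axis aimed at the spindle axis. Seen from the spindle it lies within 0.25 rad either side of -x, where exactly is unknown; the lap hides it from above.
- guard_gap (a point): Middle of the gap in the guard at its rim height. The guard is a ring of radius 98 to 104 round the lap, from height 28 to 98, open 0.45 rad either side of the machine's -x. A pin standing in the slot turns with the rotor until it meets an end of the guard; that then holds the rotor.
- spindle_top (a point): Point on the spindle axis in the machine's frame, height 128, at the middle of the knob: a round black fluted knob, 60 in diameter, from height 112 to 142, gripped from above at any yaw. Below it is a 36 mm boss, then the lap's top at height 98.
- knob (a joint): Angle of the knob against the lap (rad), 0 tight (a stop), growing clockwise from above: left-hand thread, clockwise loosens. It is stiff (about 1.2 N m), stiffer than the rotor: unless the rotor is held, knob, lap and hub turn together and this value stays 0. It stays where it is left.
- pin_grip (a point): Middle of the handle of the lock pin, a loose plain steel pin of 0.12 kg, 142 long, at the start standing upright, tip down, in a hole of the block: straight cylindrical handle 16 in diameter and 60 long at the top, below it a shank 9 in diameter and 82 long. z runs from tip to handle along the pin. The handle's middle is 112 from the tip and 30 from the top.
- pin_tip (a point): Tip of the lock pin, on its axis; the last 4 mm taper from diameter 9 to 4. Fully home, 22 mm of shank are in the slot; let go, the pin then leans about 10 degrees further over in the loose slot and stays. At the start the tip is 8 above the bench.
- pin_block: Fixed wooden block 150 (x) by 60 (y) by 55 high, origin under its centre. Two blind holes 11 in diameter, 47 deep, at x +-50: the lock pin stands in one (either), the scriber in the other.
- scriber: Bystander: scriber standing in the other hole of the block, waisted wooden handle 22 in diameter, 106 long; origin at its tip.
- jar: Bystander: glass jar, 60 in diameter, 85 high; origin under its centre.
- tin: Bystander: low aluminium can, 48 in diameter, 45 high; origin under its centre.
- bowl: Bystander: steel bowl, 80 in diameter, 35 high; origin under its centre.
- pliers: Bystander: pliers lying flat, about 140 long, 13 high; origin under the rivet.
- fire_brick: Bystander: fixed fire brick 230 x 115 x 64 with a 13 mm soldering board on it; origin under its centre.
- dome: Bystander: small plaster dome, 60 in diameter, 30 high, on the soldering board; origin under its centre.

How it is judged:
By the outcome, as a careful person would: the job done as asked, in the order asked, and still so for the second after the job is handed in, with the robot touching nothing.
It also fails if it takes over 72 s, if anything falls off the work surface, if the arm or the gripper's body presses on something with over 40 N, if the wrist force passes 120 N, or if a joint passes its speed limit or range.

## Working session

There is one attempt and no reset: what is moved stays moved. The work goes in short steps, Python scripts to look and compute and a shell command to move; the robot and the scene stay as the last step left them, time stands still between calls to the robot, and variables do not carry over. Pictures are saved under pics/ and viewed, at most 10 in all, crops included, and the job is handed in when it is done.

```bash
ls; mkdir -p pics; python3 - <<'E'
from station import ctrl
import cv2
for n in("scene","top"):
    d=ctrl.get_image(n); cv2.imwrite(f"pics/{n}0.png",d["image"][:,:,::-1]); print({k:v for k,v in d.items() if k!="image"})
print(ctrl.get_obs())
E
```

```text
pics
{'fovy': 56.39882954047231, 'cx': 257.58475255241814, 'cy': 189.36440733986385, 'xyz': array([ 0.93517946, -0.57524579,  0.81331959]), 'attitude': array([0.73127329, 0.17564314, 0.48238642])}
{'fovy': 44.51032802381795, 'cx': 261.2742901533441, 'cy': 189.86098722477524, 'xyz': array([ 0.47106439, -0.00863105,  1.55268644]), 'attitude': array([ 0.06457908, -0.06216339, -1.57811333])}
{'t': 0.1, 'q': array([-1.28498523e+00,  5.33229536e-02,  1.61417517e+00,  1.73866670e-05,
        1.47598742e+00, -1.18994546e-01]), 'dq': array([-0.00070278, -0.00192014, -0.00054802,  0.00101725, -0.00051641,
       -0.00239921]), 'effort': array([ 3.62870624e-04, -3.94907355e+01, -3.71362710e+01, -1.45904269e-04,
        3.98869146e-03, -7.79135604e-06]), 'tool_pos': array([ 0.24599691, -0.57393502,  0.23015501]), 'tool_rot': array([-3.07561269e+00, -6.31152470e-01,  2.20489448e-04]), 'contact_force': array([-0.18358193, -0.11646606, -0.2786332 ]), 'wrist_torque': array([ 0.0214436 ,  0.00778171, -0.03454839]), 'grip_force': 0.0, 'opening': 0.08564092409921299}
```

View pics/top0.png

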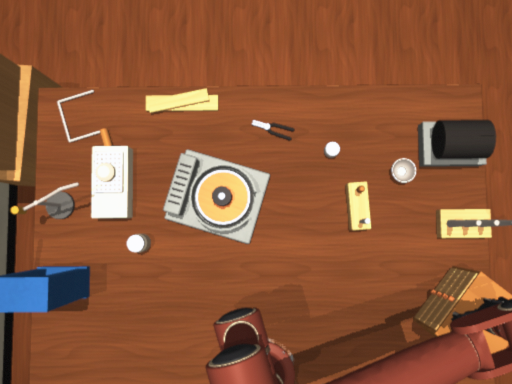

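View pics/scene0.png

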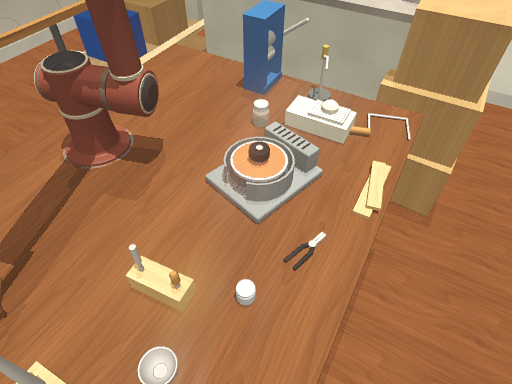

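The top view shows the machine's knob at about (222,196), with the motor box on its left and the gap facing right. The block is at (359,206), with the grey pin at its lower end (365,222) and the scriber at its upper end (361,189). In the scene view the pin is at (137,257) and the scriber at (175,278).

```bash
cat > h.py <<'E'
import numpy as np, cv2
from scipy.spatial.transform import Rotation as R
from station import ctrl
def ray(d,u,v):
    f=d["image"].shape[0]/2/np.tan(np.radians(d["fovy"])/2)
    r=R.from_rotvec(d["attitude"]).apply([(u-d["cx"])/f,-(v-d["cy"])/f,-1]); return np.array(d["xyz"]),r/np.linalg.norm(r)
def plane(d,u,v,z):
    o,r=ray(d,u,v); return o+r*(z-o[2])/r[2]
def proj(d,p):
    f=d["image"].shape[0]/2/np.tan(np.radians(d["fovy"])/2)
    c=R.from_rotvec(d["attitude"]).inv().apply(np.array(p)-d["xyz"]); return d["cx"]+f*c[0]/-c[2], d["cy"]-f*c[1]/-c[2]
def two(a,b):
    (o,r),(p,s)=a,b; t=np.linalg.lstsq(np.c_[r,-s],p-o,rcond=None)[0]; return (o+r*t[0]+p+s*t[1])/2, np.linalg.norm(o+r*t[0]-p-s*t[1])
def blob(m,x0,y0,x1,y1):
    k=np.zeros(m.shape,np.uint8); k[y0:y1,x0:x1]=m[y0:y1,x0:x1]
    c=max(cv2.findContours(k,cv2.RETR_EXTERNAL,cv2.CHAIN_APPROX_NONE)[0],key=cv2.contourArea); return c
E
python3 - <<'E'
from h import *
t=ctrl.get_image("top"); im=t["image"].astype(int); hsv=cv2.cvtColor(t["image"],cv2.COLOR_RGB2HSV)
H,S,V=[hsv[...,i].astype(int) for i in range(3)]
lap=((H>8)&(H<20)&(S>150)&(V>180)).astype(np.uint8)
c=blob(lap,180,155,265,240); print("lap",cv2.fitEllipse(c)); e=cv2.fitEllipse(c)
print("lapc",plane(t,*e[0],.098))
kn=((V<70)).astype(np.uint8); c=blob(kn,205,180,240,212); k=cv2.minEnclosingCircle(c); print("knob",k,plane(t,*k[0],.142))
base=((S<60)&(V>60)).astype(np.uint8); c=blob(base,150,140,285,255); h=cv2.convexHull(c)
ap=cv2.approxPolyDP(h,6,True)[:,0]; print(ap.tolist())
for p in ap: print(p,plane(t,*p,.028).round(3),plane(t,*p,.103).round(3))
bl=((H>18)&(H<32)&(S>60)&(V>150)).astype(np.uint8); c=blob(bl,340,175,380,235); r=cv2.minAreaRect(c); print("block",r,[plane(t,*p,.055).round(3).tolist() for p in cv2.boxPoints(r)])
cv2.imwrite("pics/z1.png",cv2.resize(np.hstack([t["image"][140:255,155:285],t["image"][165:280,300:430]])[:,:,::-1],None,fx=3,fy=3,interpolation=cv2.INTER_CUBIC))
E
```

```text
lap ((221.72860717773438, 196.36585998535156), (20.61825942993164, 22.47585678100586), 159.74949645996094)
lapc [0.56931827 0.1161751  0.098     ]Traceback (most recent call last):
  File "<stdin>", line 7, in <module>
  File "h.py", line 16, in blob
    c=max(cv2.findContours(k,cv2.RETR_EXTERNAL,cv2.CHAIN_APPROX_NONE)[0],key=cv2.contourArea); return c
ValueError: max() iterable argument is empty
```

```bash
python3 - <<'E'
from h import *
t=ctrl.get_image("top"); hsv=cv2.cvtColor(t["image"],cv2.COLOR_RGB2HSV)
for p in [(222,196),(240,196),(222,215),(257,190),(240,236),(180,185),(355,205),(358,215),(365,222),(361,189),(300,200)]: print(p,hsv[p[1],p[0]],t["image"][p[1],p[0]])
cv2.imwrite("pics/z1.png",cv2.resize(np.hstack([t["image"][140:255,155:285],t["image"][165:280,300:430]])[:,:,::-1],None,fx=3,fy=3,interpolation=cv2.INTER_CUBIC))
E
```

```text
(222, 196) [105   2 254] [252 253 254]
(240, 196) [ 22 129 252] [252 218 125]
(222, 215) [ 21 134 252] [252 211 120]
(257, 190) [ 30  13 193] [193 193 183]
(240, 236) [ 30  13 217] [217 217 206]
(180, 185) [ 27  15 184] [184 183 173]
(355, 205) [ 29  85 252] [252 248 168]
(358, 215) [ 28  90 252] [252 246 163]
(365, 222) [ 25   8 197] [197 196 191]
(361, 189) [ 15 166 246] [246 168  86]
(300, 200) [ 11 176 145] [145  80  45]
```

View pics/z1.png

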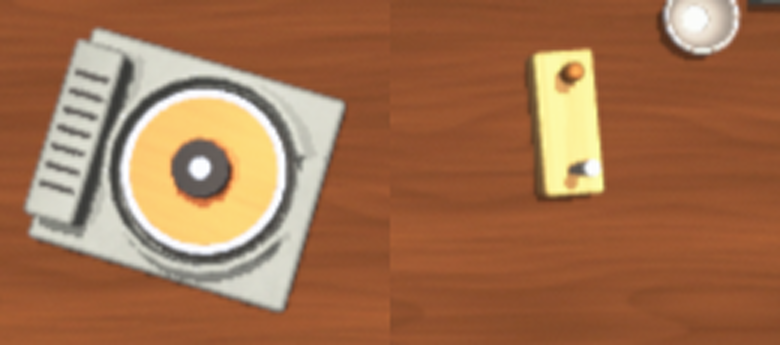

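The crop shows the white-capped knob at top-image (221.7,195.7), the plate's right corners at (270,173.7) and (248.7,243.3), and the pin's handle leaning outward to its top at about (367,221).

```bash
python3 - <<'E'
from h import *
t=ctrl.get_image("top"); s=ctrl.get_image("scene")
hs=cv2.cvtColor(t["image"],cv2.COLOR_RGB2HSV).astype(int); H,S,V=hs[...,0],hs[...,1],hs[...,2]
lap=((H>10)&(H<30)&(S>90)&(V>200)).astype(np.uint8); c=blob(lap,185,160,262,238); e=cv2.fitEllipse(cv2.convexHull(c)); L=plane(t,*e[0],.098); print("lap",e,L)
kn=((V<110)).astype(np.uint8); c=blob(kn,208,182,238,210); k=cv2.minEnclosingCircle(c); print("knob",k,plane(t,*k[0],.142))
g=((S<40)&(V>130)).astype(np.uint8); c=blob(g,150,140,285,255); h=cv2.approxPolyDP(cv2.convexHull(c),5,True)[:,0]
for p in h: print(p,plane(t,*p,.028)[:2].round(4),plane(t,*p,.103)[:2].round(4))
bl=((H>18)&(H<35)&(S>50)&(V>150)).astype(np.uint8); c=blob(bl,340,175,380,235); print("block",[plane(t,*p,.055)[:2].round(3).tolist() for p in cv2.boxPoints(cv2.minAreaRect(c))])
hh=cv2.cvtColor(s["image"],cv2.COLOR_RGB2HSV).astype(int)
m=((hh[...,1]<60)&(hh[...,2]>80)).astype(np.uint8); c=blob(m,122,238,150,275); r=cv2.minAreaRect(c); print("pin scene",r,c[:,0].min(0),c[:,0].max(0))
m=((S<60)&(V>100)).astype(np.uint8); c=blob(m,352,212,375,230); print("pin top",c[:,0].min(0),c[:,0].max(0),c[:,0].mean(0))
for a in [(366.5,221)]: print(plane(t,*a,.150))
cv2.imwrite("pics/z2.png",cv2.resize(np.hstack([s["image"][225:315,110:210],s["image"][120:210,205:325]])[:,:,::-1],None,fx=3.5,fy=3.5,interpolation=cv2.INTER_CUBIC))
E
```

```text
lap ((222.28163146972656, 196.67042541503906), (48.36061096191406, 48.689971923828125), 48.98121643066406) [0.56835557 0.11445775 0.098     ]
knob ((222.0, 196.0), 9.486932754516602) [0.56744457 0.11158054 0.142     ]
[186 150] [0.7276 0.2393] [0.715  0.2271]
[269 175] [ 0.6427 -0.0324] [ 0.6343 -0.0313]
[249 242] [0.4255 0.0343] [0.4278 0.0321]
[165 217] [0.5084 0.3065] [0.5066 0.291 ]
block [[0.614, -0.281], [0.619, -0.345], [0.466, -0.354], [0.461, -0.291]]
pin scene ((136.137939453125, 257.3448486328125), (28.597082138061523, 7.056423187255859), 68.19859313964844) [129 244] [143 270]
pin top [362 218] [369 223] [365.68181818 220.77272727]
[ 0.48860252 -0.31996014  0.15      ]
```

View pics/z2.png

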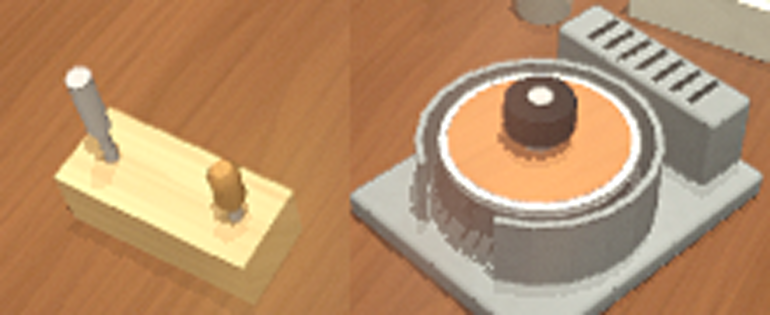

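The scene crop shows the pin's top face centred at (132.6,247.3), the scriber at the block's far end, and the knob's cap at (259.3,147.7). The gap in the guard faces right, towards the block.

```bash
python3 - <<'E'
from h import *
t=ctrl.get_image("top"); s=ctrl.get_image("scene"); w=ctrl.get_image("wrist")
print("pin",two(ray(t,366.8,220.7),ray(s,132.6,247.3)),"s@.15",plane(s,132.6,247.3,.15))
print("cap",two(ray(t,221.7,195.7),ray(s,259.3,147.7)),"s@.142",plane(s,259.3,147.7,.142),"t",plane(t,221.7,195.7,.142))
o=ctrl.get_obs(); T=R.from_rotvec(o["tool_rot"]); print(T.as_matrix().round(3)); 
print("cam in tool",T.inv().apply(np.array(w["xyz"])-o["tool_pos"]),(T.inv()*R.from_rotvec(w["attitude"])).as_matrix().round(3),w["fovy"],w["cx"],w["cy"])
# target above pin: tcp z .22, yaw x 72.7deg
D=R.from_matrix(np.array([[np.cos(1.27),np.sin(1.27),0],[np.sin(1.27),-np.cos(1.27),0],[0,0,-1]]).T.T)
print("rot",(T.inv()*D).as_rotvec(),"off mm",T.inv().apply(np.array([.488,-.322,.24])-o["tool_pos"])*1e3)
E
```

```text
pin (array([ 0.49051056, -0.32023595,  0.14764805]), np.float64(0.0030226827772203944)) s@.15 [ 0.49322892 -0.32011766  0.15      ]
cap (array([0.56993913, 0.11350966, 0.14217215]), np.float64(0.003784799969745163)) s@.142 [0.57131832 0.11491302 0.142     ] t [0.56835825 0.11248352 0.142     ]
[[ 0.919  0.394 -0.   ]
 [ 0.394 -0.919  0.   ]
 [ 0.    -0.    -1.   ]]
cam in tool [ 0.07630583 -0.00064635 -0.14276265] [[-0.     0.956  0.295]
 [ 1.     0.    -0.001]
 [-0.001  0.295 -0.956]] 65.12467018821444 260.47308193048946 193.20166331912907
rot [-1.66428241e-04 -8.71674866e-05 -8.65179800e-01] off mm [ 321.73332397 -136.75430726   -8.76306974]
```

```bash
python3 -m handwheel '[{"gripper":-1,"offset":[60,-25,0],"rotation":[0,0,-0.17]},{"gripper":-1,"offset":[115,-48,0],"rotation":[0,0,-0.34]},{"gripper":-1,"offset":[170,-70,0],"rotation":[0,0,-0.51]},{"gripper":-1,"offset":[225,-95,-5],"rotation":[0,0,-0.68]},{"gripper":-1,"offset":[280,-120,-8],"rotation":[0,0,-0.8]},{"gripper":-1,"offset":[322,-136,-8],"rotation":[0,0,-0.865]},{"gripper":-1,"offset":[322,-136,-8],"rotation":[0,0,-0.865]},{"gripper":-1,"offset":[322,-136,-8],"rotation":[0,0,-0.865]}]' 60
python3 - <<'E'
from h import *
o=ctrl.get_obs(); print(o["q"].round(3)); w=ctrl.get_image("wrist"); cv2.imwrite("pics/w1.png",w["image"][:,:,::-1])
print([np.round(proj(w,p),1) for p in [(.489,-.320,.15),(.489,-.322,.09),(.489,-.322,.055)]])
E
```

```text
t: 1.45
tool_pos: [0.4883, -0.3229, 0.2392]
tool_rot: [-2.53, -1.863, 0.001]
contact_force: [1.0, -0.7, 0.6]
opening: 0.0851
grip_force: 0.0
[-7.110e-01 -4.500e-02  1.698e+00 -1.000e-03  1.489e+00 -4.100e-01]
[array([259.6, 195.2]), array([260.4, 178.9]), array([260.4, 171. ])]
```

View pics/w1.png

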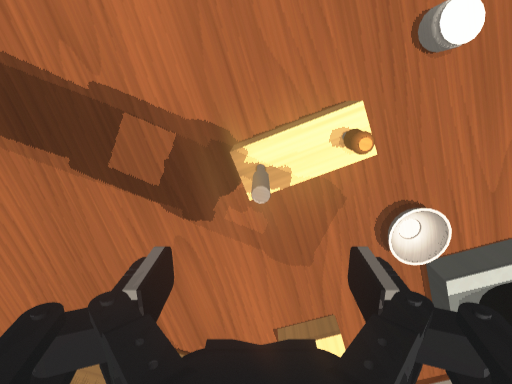

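The wrist view shows the pin's top at (261,196), its shank entering the block at about (262,168), and the open fingers on either side. This agrees with the prediction to within a pixel or two.

```bash
python3 - <<'E'
from h import *
o=ctrl.get_obs(); w=ctrl.get_image("wrist"); T=R.from_rotvec(o["tool_rot"])
hs=cv2.cvtColor(w["image"],cv2.COLOR_RGB2HSV).astype(int)
c=blob(((hs[...,1]<60)&(hs[...,2]>60)).astype(np.uint8),240,150,285,215); print(c[:,0].min(0),c[:,0].max(0))
b=c[:,0]; 
for v in (185,190,195): r=b[b[:,1]==v][:,0]; print(v,r.min(),r.max())
for p,z in (((261,196),.15),((262,168),.055)):
    q=plane(w,*p,z); print(q, T.inv().apply(q-o["tool_pos"])*1e3)
E
```

```text
[263 187] [269 199]Traceback (most recent call last):
  File "<stdin>", line 6, in <module>
    return umr_minimum(a, axis, None, out, keepdims, initial, where)
ValueError: zero-size array to reduction operation minimum which has no identity
```

```bash
python3 - <<'E'
from h import *
o=ctrl.get_obs(); w=ctrl.get_image("wrist"); T=R.from_rotvec(o["tool_rot"])
for p,z in (((261,195.5),.15),((262,168),.055)):
    q=plane(w,*p,z); print(q, T.inv().apply(q-o["tool_pos"])*1e3)
E
```

```text
[ 0.48949794 -0.32123282  0.15      ] [ 2.68911127  0.89103592 89.24880262]
[ 0.49127237 -0.3198812   0.055     ] [  4.53050945   2.20109537 184.24811037]
```

```bash
python3 -m handwheel '[{"gripper":-1,"offset":[3,1,60],"rotation":[0,0,0]},{"gripper":-1,"offset":[3,1,115],"rotation":[0,0,0]},{"gripper":-1,"offset":[3,1,138],"rotation":[0,0,0]},{"gripper":0.4,"offset":[3,1,138],"rotation":[0,0,0]},{"gripper":1,"offset":[3,1,138],"rotation":[0,0,0]},{"gripper":1,"offset":[3,1,138],"rotation":[0,0,0]},{"gripper":1,"offset":[3,1,138],"rotation":[0,0,0]},{"gripper":1,"offset":[3,1,138],"rotation":[0,0,0]}]' 80
```

```text
t: 2.6
tool_pos: [0.4907, -0.3206, 0.103]
tool_rot: [2.528, 1.863, -0.0]
contact_force: [-3.3, 1.1, 5.5]
opening: 0.013
grip_force: 77.7
```

```bash
python3 -m handwheel '[{"gripper":1,"offset":[0,0,-20],"rotation":[0,0,0]},{"gripper":1,"offset":[0,0,-40],"rotation":[0,0,0]},{"gripper":1,"offset":[0,0,-70],"rotation":[0,0,0]},{"gripper":1,"offset":[0,0,-110],"rotation":[0,0,0]},{"gripper":1,"offset":[0,0,-150],"rotation":[0,0,0]},{"gripper":1,"offset":[0,0,-160],"rotation":[0,0,0]},{"gripper":1,"offset":[0,0,-160],"rotation":[0,0,0]},{"gripper":1,"offset":[0,0,-160],"rotation":[0,0,0]}]' 80
python3 - <<'E'
from h import *
o=ctrl.get_obs(); T=R.from_rotvec(o["tool_rot"]); print(o["q"].round(3),o["contact_force"])
ims=[]
for n,h in (("wrist",150),("scene",75),("top",75)):
    w=ctrl.get_image(n); tip=o["tool_pos"]+T.apply([0,0,.095]); u,v=proj(w,tip); print(n,u,v); x,y=int(max(0,min(u-h,512-2*h))),int(max(0,min(v-h*.75,384-h*1.5))); 
    ims.append(cv2.resize(w["image"][y:y+int(h*1.5),x:x+2*h],(400,300),interpolation=cv2.INTER_CUBIC)); print(x,y,400/(2*h))
ims.append(ims[0]*0)
cv2.imwrite("pics/g1.png",np.vstack([np.hstack(ims[:2]),np.hstack(ims[2:])])[:,:,::-1])
E
```

```text
t: 3.6
tool_pos: [0.4896, -0.3194, 0.2589]
tool_rot: [-2.526, -1.861, 0.001]
contact_force: [0.2, 0.5, -1.6]
opening: 0.0129
grip_force: 77.9
[-0.705 -0.055  1.675  0.     1.526 -0.404] [ 0.20615093  0.5200511  -1.59240599]
wrist 259.8491951948383 196.48194785128103
109 83 1.3333333333333333
scene 129.9442843779616 242.63986486470827
54 186 2.6666666666666665
top 367.2658410896444 220.68965808928255
292 164 2.6666666666666665
```

View pics/g1.png

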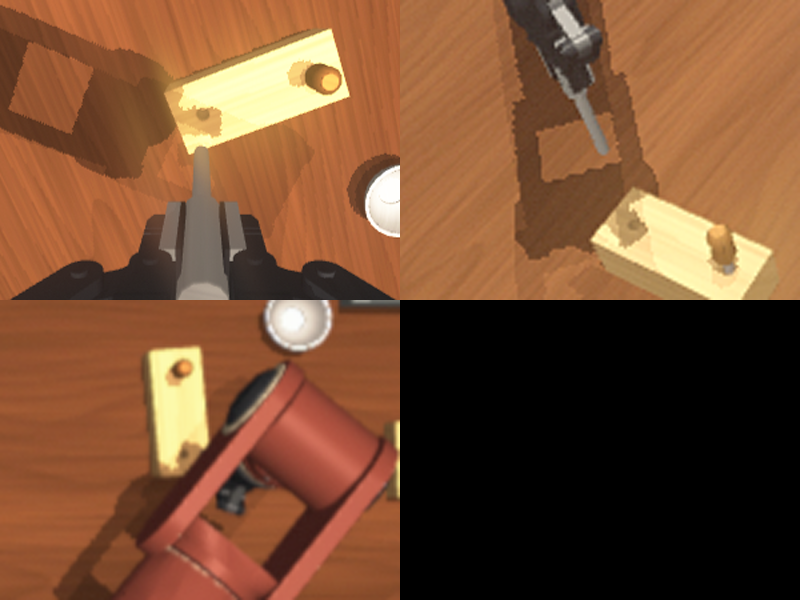

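The view shows the pin held straight between the fingers: its tip is at wrist (259.8,194) and scene (130.9,243.4), and the hole is empty. Next I compute the tip and the stand-off pose.

```bash
cat >> h.py <<'E'
C=np.array([.569,.114,0]); YAW=1.27
def frame(phi):  # tool rot, radial, normal at slot angle phi from -x (ccw +)
    a=YAW+np.pi+phi; rad=np.array([np.cos(a),np.sin(a),0]); n=np.sin(np.radians(40))*rad+[0,0,np.cos(np.radians(40))]
    z=-n; y=np.cross(z,[0,0,1.]); y/=np.linalg.norm(y); return R.from_matrix(np.c_[np.cross(y,z),y,z]),rad,n
TIP=np.array([.0005,0,.095])
def goto(phi,along,up=0,lat=0,o=None):
    o=o or ctrl.get_obs(); T=R.from_rotvec(o["tool_rot"]); D,rad,n=frame(phi)
    p=C+.075*rad+[0,0,.06]+n*along-D.apply([0,0,0])+D.apply([up,lat,0])-D.apply(TIP)
    print("phi",phi,"along",along,"off",(T.inv().apply(p-o["tool_pos"])*1e3).round(1),"rot",(T.inv()*D).as_rotvec().round(3))
def where(o=None):
    o=o or ctrl.get_obs(); T=R.from_rotvec(o["tool_rot"]); t=o["tool_pos"]+T.apply(TIP)-C; rad=np.hypot(t[0],t[1]); phi=(np.arctan2(t[1],t[0])-YAW-np.pi+np.pi)%(2*np.pi)-np.pi
    s,c=np.sin(np.radians(40)),np.cos(np.radians(40)); d=np.array([rad-.075,t[2]-.06])*1e3
    print("t",round(o["t"],2),"phi",phi.round(4),"along",(d@[s,c]).round(2),"upslope",(d@[-c,s]).round(2),"F_tool",T.inv().apply(o["contact_force"]).round(1),"grip",round(o["grip_force"],1))
E
python3 - <<'E'
from h import *
o=ctrl.get_obs();T=R.from_rotvec(o["tool_rot"]); w=ctrl.get_image("wrist"); s=ctrl.get_image("scene")
p,e=two(ray(w,259.8,194.5),ray(s,130.7,243.2)); print(T.inv().apply(p-o["tool_pos"])*1e3,e)
goto(0,.06)
E
```

```text
[8.95651130e-01 1.92276056e-02 9.79654894e+01] 0.00026084136772874187
phi 0 along 0.06 off [262.6 -53.   81.9] rot [-0.002  0.697 -0.001]
```

```bash
sed -i 's/TIP=.*/TIP=np.array([.0007,0,.0965])/' h.py; python3 -m handwheel '[{"gripper":1,"offset":[50,-10,10],"rotation":[0,0.1,0]},{"gripper":1,"offset":[100,-20,20],"rotation":[0,0.25,0]},{"gripper":1,"offset":[150,-30,40],"rotation":[0,0.4,0]},{"gripper":1,"offset":[200,-40,60],"rotation":[0,0.55,0]},{"gripper":1,"offset":[240,-50,75],"rotation":[0,0.65,0]},{"gripper":1,"offset":[262,-53,81],"rotation":[0,0.697,0]},{"gripper":1,"offset":[262,-53,81],"rotation":[0,0.697,0]},{"gripper":1,"offset":[262,-53,81],"rotation":[0,0.697,0]}]' 80
python3 - <<'E'
from h import *
o=ctrl.get_obs(); where(o); goto(0,.06,o=o); print(o["q"].round(3))
w=ctrl.get_image("wrist"); t=ctrl.get_image("top"); cv2.imwrite("pics/s1.png",w["image"][:,:,::-1])
D,rad,n=frame(0); print("tip",proj(w,o["tool_pos"]+R.from_rotvec(o["tool_rot"]).apply(TIP)))
print("cap",proj(w,C+[0,0,.142]),"gap ends",[proj(w,C+.101*frame(a)[1]+[0,0,.098]) for a in(-.45,.45)],"lapedge",proj(w,C+.085*rad+[0,0,.098]))
E
```

```text
t: 4.85
tool_pos: [0.5179, -0.0549, 0.1809]
tool_rot: [-2.114, -1.558, -0.767]
contact_force: [0.4, 0.1, -0.5]
opening: 0.0131
grip_force: 78.1
t 4.85 phi 0.012 along 61.39 upslope 0.43 F_tool [-0.2  0.4  0.5] grip 78.1
phi 0 along 0.06 off [-0.7 -1.2  1.4] rot [0.001 0.003 0.001]
[-0.597 -0.108  1.969  0.661  1.529 -0.41 ]
tip (np.float64(259.8343552527901), np.float64(195.27595921141292))
cap (np.float64(258.284784722842), np.float64(59.084107979739485)) gap ends [(np.float64(208.95755323123691), np.float64(175.13798052443462)), (np.float64(307.62367313846835), np.float64(175.15988616624912))] lapedge (np.float64(258.32029895279163), np.float64(169.19369626423304))
```

View pics/s1.png

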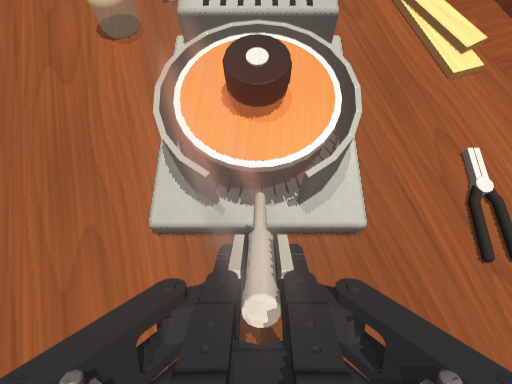

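The wrist view shows the knob cap at (257,57), the lap's front edge at about (257,165), the gap ends near (210,182) and (305,178), and the pin tip at (260,196) aimed into the gap. The predictions are 2–3 px off, so I shift the centre by about 1.5 mm.

```bash
sed -i 's/^C=.*;/C=np.array([.5686,.1154,0]);/' h.py; python3 - <<'E'
from h import *
o=ctrl.get_obs(); where(o)
for a in (.06,.03,.005): goto(-.25,a,o=o)
E
```

```text
t 4.95 phi 0.0219 along 62.61 upslope -0.37 F_tool [-0.8  0.4  0.8] grip 78.1
phi -0.25 along 0.06 off [  4.4 -45.9   6. ] rot [-0.158  0.002  0.192]
phi -0.25 along 0.03 off [  4.  -41.2  35.6] rot [-0.158  0.002  0.192]
phi -0.25 along 0.005 off [  3.6 -37.3  60.3] rot [-0.158  0.002  0.192]
```

```bash
python3 -m handwheel '[{"gripper":1,"offset":[2,-20,3],"rotation":[-0.06,0,0.08]},{"gripper":1,"offset":[4,-46,6],"rotation":[-0.158,0,0.192]},{"gripper":1,"offset":[4,-46,6],"rotation":[-0.158,0,0.192]},{"gripper":1,"offset":[4,-41,36],"rotation":[-0.158,0,0.192]},{"gripper":1,"offset":[4,-39,50],"rotation":[-0.158,0,0.192]},{"gripper":1,"offset":[4,-37,60],"rotation":[-0.158,0,0.192]},{"gripper":1,"offset":[4,-37,60],"rotation":[-0.158,0,0.192]},{"gripper":1,"offset":[4,-37,60],"rotation":[-0.158,0,0.192]}]' 80
python3 - <<'E'
from h import *
o=ctrl.get_obs(); where(o); goto(-.25,.0,o=o)
E
```

```text
t: 5.95
tool_pos: [0.4949, -0.0039, 0.1374]
tool_rot: [-2.334, -1.306, -0.847]
contact_force: [-0.1, -0.6, -0.6]
opening: 0.0134
grip_force: 78.3
t 5.95 phi -0.257 along 4.72 upslope 0.38 F_tool [-0.8  0.2  0.1] grip 78.3
phi -0.25 along 0.0 off [-0.5  0.4  4.7] rot [-0.002  0.001 -0.   ]
```

Touch down slowly.

```bash
python3 -m handwheel '[{"gripper":1,"offset":[0,0.5,1],"rotation":[0,0,0]},{"gripper":1,"offset":[0,0.5,2],"rotation":[0,0,0]},{"gripper":1,"offset":[0,0.5,3],"rotation":[0,0,0]},{"gripper":1,"offset":[0,0.5,3.5],"rotation":[0,0,0]},{"gripper":1,"offset":[0,0.5,4],"rotation":[0,0,0]},{"gripper":1,"offset":[0,0.5,4.5],"rotation":[0,0,0]},{"gripper":1,"offset":[0,0.5,5],"rotation":[0,0,0]},{"gripper":1,"offset":[0,0.5,5],"rotation":[0,0,0]}]' 80
python3 -c "
from h import *
where()"
```

```text
t: 6.95
tool_pos: [0.4966, -0.001, 0.133]
tool_rot: [-2.333, -1.306, -0.846]
contact_force: [0.6, 0.5, -0.7]
opening: 0.0132
grip_force: 78.3
t 6.95 phi -0.2595 along -0.8 upslope 0.1 F_tool [0.1 0.2 1. ] grip 78.3
```

```bash
python3 -m handwheel '[{"gripper":1,"offset":[0,0.7,0.5],"rotation":[0,0,0]},{"gripper":1,"offset":[0,0.7,1],"rotation":[0,0,0]},{"gripper":1,"offset":[0,0.7,1.5],"rotation":[0,0,0]},{"gripper":1,"offset":[0,0.7,2],"rotation":[0,0,0]},{"gripper":1,"offset":[0,0.7,2.3],"rotation":[0,0,0]},{"gripper":1,"offset":[0,0.7,2.6],"rotation":[0,0,0]},{"gripper":1,"offset":[0,0.7,3],"rotation":[0,0,0]},{"gripper":1,"offset":[0,0.7,3],"rotation":[0,0,0]}]' 80
python3 -c "
from h import *
where()"
```

```text
t: 7.95
tool_pos: [0.4983, -0.0008, 0.1328]
tool_rot: [-2.333, -1.31, -0.845]
contact_force: [-11.3, -7.7, 12.8]
opening: 0.0133
grip_force: 80.9
t 7.95 phi -0.241 along -1.71 upslope 0.68 F_tool [ -1.4  -5.6 -17.8] grip 80.9
```

```bash
cat >> h.py <<'E'
def step(p0,p1,d=0):  # offset, rot in tool axes for moving the tip along the mid-line from p0 to p1, pressing d mm
    D0,r0,_=frame(p0); D1,r1,n1=frame(p1)
    a=C+.075*r0-D0.apply(TIP); b=C+.075*r1-D1.apply(TIP)-n1*d/1e3
    print(p0,p1,(D0.inv().apply(b-a)*1e3).round(2),(D0.inv()*D1).as_rotvec().round(3))
E
python3 - <<'E'
from h import *
for k in (.02,.04,.06,.08): step(-.24,-.24+k,-1.2)
E
```

```text
-0.24 -0.22 [ 0.02  2.77 -1.18] [ 0.013 -0.    -0.015]
-0.24 -0.19999999999999998 [ 0.08  5.53 -1.13] [ 0.026 -0.    -0.031]
-0.24 -0.18 [ 0.19  8.3  -1.04] [ 0.039  0.    -0.046]
-0.24 -0.15999999999999998 [ 0.34 11.06 -0.92] [ 0.051 -0.    -0.061]
```

```bash
python3 -m handwheel '[{"gripper":1,"offset":[0,0,-1.2],"rotation":[0,0,0]},{"gripper":1,"offset":[0,1.4,-1.2],"rotation":[0.006,0,-0.008]},{"gripper":1,"offset":[0,2.8,-1.2],"rotation":[0.013,0,-0.015]},{"gripper":1,"offset":[0.1,4.2,-1.15],"rotation":[0.02,0,-0.023]},{"gripper":1,"offset":[0.1,5.5,-1.1],"rotation":[0.026,0,-0.031]},{"gripper":1,"offset":[0.1,7,-1.1],"rotation":[0.032,0,-0.038]},{"gripper":1,"offset":[0.2,8.3,-1.0],"rotation":[0.039,0,-0.046]},{"gripper":1,"offset":[0.2,8.3,-1.0],"rotation":[0.039,0,-0.046]}]' 80
python3 -c "
from h import *
where()"
```

```text
t: 8.95
tool_pos: [0.5043, -0.0046, 0.1327]
tool_rot: [-2.279, -1.371, -0.824]
contact_force: [-9.2, -5.3, 7.6]
opening: 0.0133
grip_force: 81.0
t 8.95 phi -0.2001 along -1.54 upslope 0.46 F_tool [ -2.   -5.7 -11.6] grip 81.0
```

```bash
python3 -m handwheel '[{"gripper":1,"offset":[0,0,-0.6],"rotation":[0,0,0]},{"gripper":1,"offset":[0,1.4,-0.6],"rotation":[0.006,0,-0.008]},{"gripper":1,"offset":[0,2.8,-0.6],"rotation":[0.013,0,-0.015]},{"gripper":1,"offset":[0.1,4.2,-0.55],"rotation":[0.02,0,-0.023]},{"gripper":1,"offset":[0.1,5.5,-0.5],"rotation":[0.026,0,-0.031]},{"gripper":1,"offset":[0.1,7,-0.5],"rotation":[0.032,0,-0.038]},{"gripper":1,"offset":[0.2,8.3,-0.4],"rotation":[0.039,0,-0.046]},{"gripper":1,"offset":[0.2,8.3,-0.4],"rotation":[0.039,0,-0.046]}]' 80
python3 -c "
from h import *
where()"
```

```text
t: 9.95
tool_pos: [0.5127, -0.0086, 0.1318]
tool_rot: [-2.23, -1.429, -0.808]
contact_force: [0.5, -0.5, -0.4]
opening: 0.013
grip_force: 78.3
t 9.95 phi -0.1198 along -2.25 upslope 0.01 F_tool [-0.5  0.7  0.2] grip 78.3
```

```bash
python3 -m handwheel '[{"gripper":1,"offset":[0,0,0.3],"rotation":[0,0,0]},{"gripper":1,"offset":[0,0,0.6],"rotation":[0,0,0]},{"gripper":1,"offset":[0,0,0.9],"rotation":[0,0,0]},{"gripper":1,"offset":[0,0,1.2],"rotation":[0,0,0]},{"gripper":1,"offset":[0,0,1.4],"rotation":[0,0,0]},{"gripper":1,"offset":[0,0,1.6],"rotation":[0,0,0]},{"gripper":1,"offset":[0,0,1.6],"rotation":[0,0,0]},{"gripper":1,"offset":[0,0,1.6],"rotation":[0,0,0]}]' 80
python3 -c "
from h import *
where()"
```

```text
t: 10.95
tool_pos: [0.513, -0.0077, 0.131]
tool_rot: [-2.229, -1.43, -0.808]
contact_force: [0.6, -2.6, 2.1]
opening: 0.0134
grip_force: 78.5
t 10.95 phi -0.1214 along -3.43 upslope 0.21 F_tool [-0.3  1.6 -3. ] grip 78.5
```

```bash
python3 -m handwheel '[{"gripper":1,"offset":[0,0.7,0],"rotation":[0.003,0,-0.004]},{"gripper":1,"offset":[0,1.4,0],"rotation":[0.006,0,-0.008]},{"gripper":1,"offset":[0,1.4,0.5],"rotation":[0.006,0,-0.008]},{"gripper":1,"offset":[0,1.4,1],"rotation":[0.006,0,-0.008]},{"gripper":1,"offset":[0,1.4,1.5],"rotation":[0.006,0,-0.008]},{"gripper":1,"offset":[0,1.4,2],"rotation":[0.006,0,-0.008]},{"gripper":1,"offset":[0,1.4,2],"rotation":[0.006,0,-0.008]},{"gripper":1,"offset":[0,1.4,2],"rotation":[0.006,0,-0.008]}]' 80
python3 -c "
from h import *
where()"
```

```text
t: 11.95
tool_pos: [0.5147, -0.007, 0.1292]
tool_rot: [-2.22, -1.44, -0.805]
contact_force: [4.5, -1.9, -0.4]
opening: 0.013
grip_force: 78.3
t 11.95 phi -0.1111 along -5.74 upslope 0.09 F_tool [-0.1  4.9  0.4] grip 78.3
```

```bash
python3 -m handwheel '[{"gripper":1,"offset":[0,0.8,0],"rotation":[0.004,0,-0.005]},{"gripper":1,"offset":[0,0.8,1],"rotation":[0.008,0,-0.01]},{"gripper":1,"offset":[0,0.8,2],"rotation":[0.008,0,-0.01]},{"gripper":1,"offset":[0,0.8,3],"rotation":[0.008,0,-0.01]},{"gripper":1,"offset":[0,0.8,4],"rotation":[0.008,0,-0.01]},{"gripper":1,"offset":[0,0.8,5],"rotation":[0.008,0,-0.01]},{"gripper":1,"offset":[0,0.8,6],"rotation":[0.008,0,-0.01]},{"gripper":1,"offset":[0,0.8,6],"rotation":[0.008,0,-0.01]}]' 80
python3 -c "
from h import *
where()"
```

```text
t: 12.95
tool_pos: [0.5171, -0.0039, 0.1248]
tool_rot: [-2.209, -1.453, -0.802]
contact_force: [3.6, -2.4, -0.2]
opening: 0.0133
grip_force: 78.4
t 12.95 phi -0.1081 along -11.55 upslope 0.15 F_tool [-0.8  4.2 -0.3] grip 78.4
```

Sliding in. Face contact was at about -1.3, so fully home should be about -23.3.

```bash
python3 -m handwheel '[{"gripper":1,"offset":[0,0.5,1.5],"rotation":[0,0,0]},{"gripper":1,"offset":[0,0.5,3],"rotation":[0,0,0]},{"gripper":1,"offset":[0,0.5,4.5],"rotation":[0,0,0]},{"gripper":1,"offset":[0,0.5,6],"rotation":[0,0,0]},{"gripper":1,"offset":[0,0.5,7.5],"rotation":[0,0,0]},{"gripper":1,"offset":[0,0.5,8.5],"rotation":[0,0,0]},{"gripper":1,"offset":[0,0.5,9.5],"rotation":[0,0,0]},{"gripper":1,"offset":[0,0.5,9.5],"rotation":[0,0,0]}]' 80
python3 -c "
from h import *
where()"
```

```text
t: 13.95
tool_pos: [0.5197, 0.0017, 0.1173]
tool_rot: [-2.209, -1.453, -0.801]
contact_force: [5.1, -2.5, -0.0]
opening: 0.013
grip_force: 78.4
t 13.95 phi -0.1069 along -21.28 upslope 0.09 F_tool [-0.2  5.7 -0.2] grip 78.4
```

```bash
python3 -m handwheel '[{"gripper":1,"offset":[0,0.5,0.5],"rotation":[0,0,0]},{"gripper":1,"offset":[0,0.5,1],"rotation":[0,0,0]},{"gripper":1,"offset":[0,0.5,1.5],"rotation":[0,0,0]},{"gripper":1,"offset":[0,0.5,2],"rotation":[0,0,0]},{"gripper":1,"offset":[0,0.5,2.5],"rotation":[0,0,0]},{"gripper":1,"offset":[0,0.5,3],"rotation":[0,0,0]},{"gripper":1,"offset":[0,0.5,3.5],"rotation":[0,0,0]},{"gripper":1,"offset":[0,0.5,3.5],"rotation":[0,0,0]}]' 80
python3 -c "
from h import *
where()"
```

```text
t: 14.95
tool_pos: [0.521, 0.0029, 0.1157]
tool_rot: [-2.208, -1.455, -0.8]
contact_force: [-3.1, -8.0, 8.0]
opening: 0.0131
grip_force: 79.6
t 14.95 phi -0.0967 along -23.53 upslope 0.23 F_tool [ -1.4   0.3 -11.6] grip 79.6
```

Contact at the bottom is 22 mm below first contact, so the pin is home. Now I release it and retreat along the pin axis.

```bash
python3 -m handwheel '[{"gripper":0.5,"offset":[0,0,0],"rotation":[0,0,0]},{"gripper":0,"offset":[0,0,0],"rotation":[0,0,0]},{"gripper":-0.5,"offset":[0,0,0],"rotation":[0,0,0]},{"gripper":-1,"offset":[0,0,0],"rotation":[0,0,0]},{"gripper":-1,"offset":[5,0,-20],"rotation":[0,0,0]},{"gripper":-1,"offset":[10,0,-60],"rotation":[0,0,0]},{"gripper":-1,"offset":[20,0,-110],"rotation":[0,0,0]},{"gripper":-1,"offset":[30,0,-150],"rotation":[0,0,0]}]' 80
python3 - <<'E'
from h import *
o=ctrl.get_obs(); where(o); w=ctrl.get_image("wrist"); cv2.imwrite("pics/w2.png",w["image"][:,:,::-1]); print(o["q"].round(3),proj(w,C+[0,0,.142]))
E
```

```text
t: 15.95
tool_pos: [0.4919, -0.0645, 0.2506]
tool_rot: [-2.209, -1.453, -0.801]
contact_force: [1.5, 0.0, -0.3]
opening: 0.0852
grip_force: 0.0
t 15.95 phi -0.1011 along 127.0 upslope 30.73 F_tool [0.3 1.3 0.6] grip 0.0
[-0.654 -0.274  1.991  0.672  1.616 -0.283] (np.float64(259.5634863484643), np.float64(96.48842209025072))
```

View pics/w2.png

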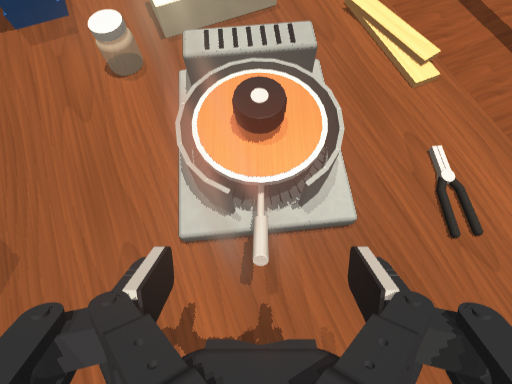

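The wrist view shows the pin standing in the slot, its handle end at (261,255), and the cap at (260,96) exactly as predicted. Now I work out the knob pose.

```bash
python3 - <<'E'
from h import *
o=ctrl.get_obs(); T=R.from_rotvec(o["tool_rot"])
def down(y): return R.from_matrix(np.array([[np.cos(y),np.sin(y),0],[np.sin(y),-np.cos(y),0],[0,0,-1]]))
D=down(2.5); rv=(T.inv()*D).as_rotvec(); print(np.linalg.norm(rv))
p=C+[0,0,.24]
d=T.inv().apply(p-o["tool_pos"])*1e3
for f in np.arange(1,9)/8: print((d*f).round(0),(rv*f).round(3))
print("check z mid", (T*R.from_rotvec(rv/2)).as_matrix()[:,2])
E
```

```text
1.4795743275136737
[18. -0. 17.] [ 0.059 -0.073 -0.16 ]
[35. -1. 35.] [ 0.117 -0.146 -0.319]
[53. -1. 52.] [ 0.176 -0.218 -0.479]
[70. -2. 69.] [ 0.235 -0.291 -0.638]
[88. -2. 87.] [ 0.293 -0.364 -0.798]
[106.  -3. 104.] [ 0.352 -0.437 -0.957]
[123.  -3. 121.] [ 0.411 -0.51  -1.117]
[141.  -4. 139.] [ 0.469 -0.582 -1.277]
check z mid [ 0.02585885  0.35841399 -0.93320455]
```

```bash
python3 -m handwheel '[{"gripper":-1,"offset":[18,0,17],"rotation":[0.059,-0.073,-0.16]},{"gripper":-1,"offset":[35,-1,35],"rotation":[0.117,-0.146,-0.319]},{"gripper":-1,"offset":[53,-1,52],"rotation":[0.176,-0.218,-0.479]},{"gripper":-1,"offset":[70,-2,69],"rotation":[0.235,-0.291,-0.638]},{"gripper":-1,"offset":[88,-2,87],"rotation":[0.293,-0.364,-0.798]},{"gripper":-1,"offset":[106,-3,104],"rotation":[0.352,-0.437,-0.957]},{"gripper":-1,"offset":[123,-3,121],"rotation":[0.411,-0.51,-1.117]},{"gripper":-1,"offset":[141,-4,139],"rotation":[0.469,-0.582,-1.277]}]' 120
cat >> h.py <<'E'
def down(y): return R.from_matrix(np.array([[np.cos(y),np.sin(y),0],[np.sin(y),-np.cos(y),0],[0,0,-1]]))
def knob(y,z):
    o=ctrl.get_obs(); T=R.from_rotvec(o["tool_rot"]); x=T.as_matrix()[:,0]
    print(o["q"].round(3),"yaw",np.arctan2(x[1],x[0]).round(3),"off",(T.inv().apply(C+[0,0,z]-o["tool_pos"])*1e3).round(1),"rot",(T.inv()*down(y)).as_rotvec().round(3),"M_tool",T.inv().apply(o["wrist_torque"]).round(2))
E
python3 - <<'E'
from h import *
knob(2.5,.106); w=ctrl.get_image("wrist"); print(proj(w,C+[0,0,.142]))
hs=cv2.cvtColor(w["image"],cv2.COLOR_RGB2HSV).astype(int); m=((hs[...,1]<40)&(hs[...,2]>200)).astype(np.uint8)
n,l,s,c=cv2.connectedComponentsWithStats(m); print([(s[i].tolist(),c[i].round(1).tolist()) for i in range(1,n) if s[i,4]>40])
E
```

```text
t: 17.0
tool_pos: [0.5668, 0.12, 0.2327]
tool_rot: [-0.978, -2.978, -0.001]
contact_force: [-0.6, -0.4, -0.4]
opening: 0.0854
grip_force: 0.0
[ 0.079 -0.052  1.715  0.003  1.485 -0.858] yaw 2.507 off [ -5.1  -2.4 126.7] rot [-0.002 -0.007  0.007] M_tool [0.07 0.01 0.06]
(np.float64(256.11855562726134), np.float64(202.35378752357602))
[([304, 18, 71, 45, 722], [334.2, 38.0]), ([357, 27, 58, 136, 3320], [386.3, 81.5]), ([259, 52, 109, 230, 2091], [327.6, 146.6]), ([169, 95, 177, 171, 2783], [270.9, 183.0]), ([193, 106, 24, 22, 184], [204.4, 116.5]), ([246, 198, 23, 16, 212], [258.8, 206.7]), ([137, 202, 29, 13, 128], [151.4, 208.5]), ([68, 221, 51, 23, 351], [87.9, 232.6])]
```

```bash
python3 - <<'E'
from h import *
knob(2.5,.106); w=ctrl.get_image("wrist"); print(proj(w,C+[0,0,.142])); o=ctrl.get_obs(); T=R.from_rotvec(o["tool_rot"])
cv2.imwrite("pics/k1.png",w["image"][100:300,130:400,::-1])
hs=cv2.cvtColor(w["image"],cv2.COLOR_RGB2HSV).astype(int); m=((hs[...,2]<75)).astype(np.uint8)
c=blob(m,200,140,320,262); (u,v),r=cv2.minEnclosingCircle(c); print(u,v,r,c[:,0].min(0),c[:,0].max(0)); 
E
```

```text
[ 0.085 -0.05   1.714  0.005  1.484 -0.86 ] yaw 2.515 off [ -7.6  -5.9 126.3] rot [-0.    -0.008  0.015] M_tool [-0.04  0.08 -0.  ]
(np.float64(252.01900508874047), np.float64(205.34642052223828))
269.0 172.0 12.80634880065918 [259 164] [279 180]
```

View pics/k1.png

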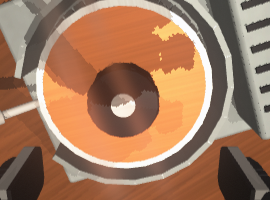

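The cap is at (252.5,205), against a prediction of (252,205.3), so the centre is confirmed. Now I descend onto the knob and grip.

```bash
python3 -m handwheel '[{"gripper":-1,"offset":[-7.6,-6,30],"rotation":[0,-0.008,0.015]},{"gripper":-1,"offset":[-7.6,-6,75],"rotation":[0,-0.008,0.015]},{"gripper":-1,"offset":[-7.6,-6,110],"rotation":[0,-0.008,0.015]},{"gripper":-1,"offset":[-7.6,-6,126],"rotation":[0,-0.008,0.015]},{"gripper":-1,"offset":[-7.6,-6,126],"rotation":[0,-0.008,0.015]},{"gripper":-0.3,"offset":[-7.6,-6,126],"rotation":[0,-0.008,0.015]},{"gripper":1,"offset":[-7.6,-6,126],"rotation":[0,-0.008,0.015]},{"gripper":1,"offset":[-7.6,-6,126],"rotation":[0,-0.008,0.015]}]' 110
python3 -c "
from h import *
knob(2.5,.106)"
```

```text
t: 18.1
tool_pos: [0.5714, 0.1126, 0.1109]
tool_rot: [1.009, 2.969, 0.012]
contact_force: [2.5, 7.1, 2.9]
opening: 0.0575
grip_force: 117.6
[ 0.064  0.051  1.823  0.005  1.26  -0.853] yaw 2.486 off [3.9 0.5 4.9] rot [ 0.009  0.003 -0.014] M_tool [-1.03  0.26  0.11]
```

```bash
python3 -m handwheel '[{"gripper":1,"offset":[2,0,2],"rotation":[0,0,0.03]},{"gripper":1,"offset":[3,0,3],"rotation":[0,0,0.08]},{"gripper":1,"offset":[3,0,3],"rotation":[0,0,0.13]},{"gripper":1,"offset":[3,0,3],"rotation":[0,0,0.18]},{"gripper":1,"offset":[3,0,3],"rotation":[0,0,0.2]},{"gripper":1,"offset":[3,0,3],"rotation":[0,0,0.2]},{"gripper":1,"offset":[3,0,3],"rotation":[0,0,0.2]},{"gripper":1,"offset":[3,0,3],"rotation":[0,0,0.2]}]' 110
python3 -c "
from h import *
knob(2.3,.106)"
```

```text
t: 19.1
tool_pos: [0.5708, 0.112, 0.1109]
tool_rot: [1.297, 2.85, 0.008]
contact_force: [2.6, -1.1, 11.8]
opening: 0.0576
grip_force: 118.7
[ 6.600e-02  4.800e-02  1.826e+00 -1.000e-03  1.256e+00 -6.510e-01] yaw 2.288 off [4.1 0.5 4.9] rot [ 0.009  0.007 -0.012] M_tool [ 0.22 -0.17 -0.35]
```

```bash
python3 -m handwheel '[{"gripper":1,"offset":[0,-0.3,-1],"rotation":[0,0,0.08]},{"gripper":1,"offset":[0,-0.6,-1],"rotation":[0,0,0.16]},{"gripper":1,"offset":[0,-0.9,-1],"rotation":[0,0,0.24]},{"gripper":1,"offset":[0,-1.2,-1],"rotation":[0,0,0.32]},{"gripper":1,"offset":[0,-1.5,-1],"rotation":[0,0,0.4]},{"gripper":1,"offset":[0,-1.8,-1],"rotation":[0,0,0.48]},{"gripper":1,"offset":[0,-2,-1],"rotation":[0,0,0.56]},{"gripper":1,"offset":[0,-2.2,-1],"rotation":[0,0,0.64]}]' 118
python3 -c "
from h import *
knob(1.6,.106)"
```

```text
t: 20.1
tool_pos: [0.568, 0.1108, 0.1109]
tool_rot: [2.13, 2.301, 0.009]
contact_force: [-0.9, -0.7, 11.4]
opening: 0.0578
grip_force: 124.0
[ 6.400e-02  4.300e-02  1.832e+00 -1.000e-03  1.259e+00 -1.300e-02] yaw 1.648 off [4.6 0.9 4.9] rot [0.009 0.    0.048] M_tool [ 0.27 -0.08 -1.2 ]
```

```bash
python3 -m handwheel '[{"gripper":1,"offset":[0,0,0],"rotation":[0,0,0.11]},{"gripper":1,"offset":[0,0,0],"rotation":[0,0,0.22]},{"gripper":1,"offset":[0,0,0],"rotation":[0,0,0.33]},{"gripper":1,"offset":[0,0,0],"rotation":[0,0,0.44]},{"gripper":1,"offset":[0,0,0],"rotation":[0,0,0.55]},{"gripper":1,"offset":[0,0,0],"rotation":[0,0,0.66]},{"gripper":1,"offset":[0,0,0],"rotation":[0,0,0.77]},{"gripper":1,"offset":[0,0,0],"rotation":[0,0,0.88]}]' 118
python3 - <<'E'
from h import *
knob(.8,.106); print(ctrl.get_obs()["contact_force"])
s=ctrl.get_image("scene")
for ph in (-.1,-.25,-.4):
    r=frame(ph)[1]; L=np.radians(50); n=np.sin(L)*r+[0,0,np.cos(L)]; print(ph,np.round([proj(s,C+.075*r+[0,0,.06]+n*k) for k in (.06,.12)],1).tolist())
hs=cv2.cvtColor(s["image"],cv2.COLOR_RGB2HSV).astype(int); m=((hs[...,1]<60)&(hs[...,2]>90)).astype(np.uint8)
np.save("s.npy",s["image"])
E
```

```text
t: 21.1
tool_pos: [0.5646, 0.1119, 0.1108]
tool_rot: [-2.912, -1.178, -0.001]
contact_force: [-17.9, 6.2, 20.7]
opening: 0.0572
grip_force: 125.3
[0.066 0.041 1.834 0.    1.267 0.868] yaw 0.769 off [5.3 0.3 4.8] rot [-0.    -0.    -0.031] M_tool [ 0.72 -1.49 -1.31]
[-17.9356299    6.2290259   20.70163533]
-0.1 [[224.5, 176.4], [209.5, 173.7]]
-0.25 [[221.3, 172.6], [205.0, 168.2]]
-0.4 [[218.9, 168.5], [202.0, 162.5]]
```

```bash
python3 -m handwheel '[{"gripper":1,"offset":[0,-2,0],"rotation":[0,0,0.11]},{"gripper":1,"offset":[0,-3,0],"rotation":[0,0,0.22]},{"gripper":1,"offset":[0.3,-4,0],"rotation":[0,0,0.33]},{"gripper":1,"offset":[0.6,-4.7,0],"rotation":[0,0,0.44]},{"gripper":1,"offset":[0.9,-5.2,0],"rotation":[0,0,0.55]},{"gripper":1,"offset":[1.2,-5.7,0],"rotation":[0,0,0.66]},{"gripper":1,"offset":[1.5,-6.2,0],"rotation":[0,0,0.77]},{"gripper":1,"offset":[2,-6.5,0],"rotation":[0,0,0.86]}]' 118
python3 - <<'E'
from h import *
knob(0,.106); print(ctrl.get_obs()["contact_force"])
s=ctrl.get_image("scene"); cv2.imwrite("pics/f1.png",cv2.resize(s["image"][120:210,180:300,::-1],None,fx=6,fy=6,interpolation=cv2.INTER_CUBIC))
E
```

```text
t: 22.15
tool_pos: [0.5629, 0.1159, 0.1108]
tool_rot: [3.135, -0.143, 0.005]
contact_force: [-8.1, -2.4, 16.8]
opening: 0.0573
grip_force: 124.5
[ 0.075  0.037  1.837 -0.004  1.264  1.739] yaw -0.091 off [ 5.7 -0.1  4.8] rot [ 0.004 -0.003 -0.091] M_tool [-1.63 -1.38 -1.22]
[-8.11736056 -2.38760781 16.84625144]
```

View pics/f1.png

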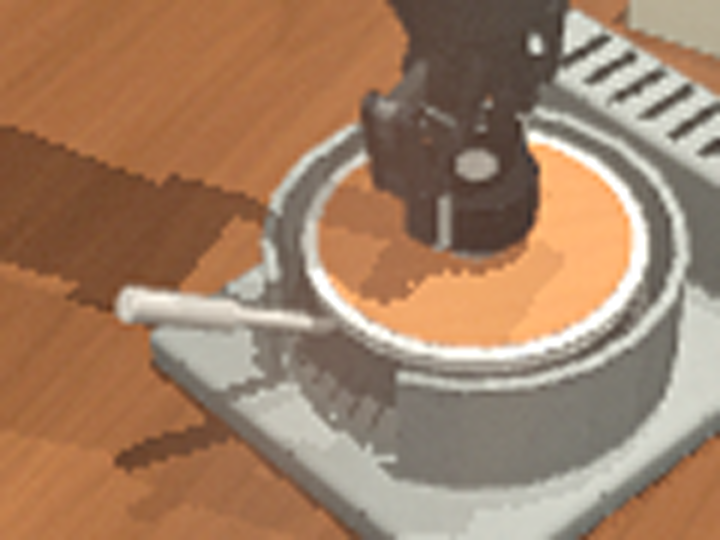

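The crop shows the pin still in the slot, its handle end at scene (201.7,170.5), swung against the guard's end. The rotor turned about 0.2–0.3 rad out of 2.58 rad of gripper turn, so the knob is at about 2.3 rad. Now I release and lift.

```bash
python3 -m handwheel '[{"gripper":0,"offset":[0,0,-1],"rotation":[0,0,0]},{"gripper":-1,"offset":[2,0,-1],"rotation":[0,0,0]},{"gripper":-1,"offset":[4,0,-1],"rotation":[0,0,0]},{"gripper":-1,"offset":[5,0,-1],"rotation":[0,0,0]},{"gripper":-1,"offset":[5,0,-25],"rotation":[0,0,0]},{"gripper":-1,"offset":[5,0,-70],"rotation":[0,0,0]},{"gripper":-1,"offset":[5,0,-130],"rotation":[0,0,0]},{"gripper":-1,"offset":[5,0,-170],"rotation":[0,0,0]}]' 60
python3 -m handwheel '[{"gripper":-1,"offset":[0,0,-20],"rotation":[0,0,0]},{"gripper":-1,"offset":[0,0,-20],"rotation":[0,0,0]},{"gripper":-1,"offset":[0,0,-20],"rotation":[0,0,0]},{"gripper":-1,"offset":[0,0,-20],"rotation":[0,0,0]},{"gripper":-1,"offset":[0,0,-20],"rotation":[0,0,0]},{"gripper":-1,"offset":[0,0,-20],"rotation":[0,0,0]},{"gripper":-1,"offset":[0,0,-20],"rotation":[0,0,0]},{"gripper":-1,"offset":[0,0,-20],"rotation":[0,0,0]}]'
python3 - <<'E'
from h import *
a=np.load("s.npy"); s=ctrl.get_image("scene")["image"]
f=lambda i:((cv2.cvtColor(i,cv2.COLOR_RGB2HSV)[...,1]<90)&(i.min(2)>90)).astype(np.uint8)
for i in (a,s): c=blob(f(i),192,160,222,180); print(c[:,0].min(0),c[:,0].max(0))
E
```

```text
t: 23.2
tool_pos: [0.5669, 0.1163, 0.278]
tool_rot: [-3.137, 0.147, -0.003]
contact_force: [0.2, 0.1, 0.4]
opening: 0.0857
grip_force: 0.0
t: 24.2
tool_pos: [0.5662, 0.1162, 0.2949]
tool_rot: [-3.137, 0.147, 0.002]
contact_force: [-0.1, 0.2, 0.7]
opening: 0.0852
grip_force: 0.0
[199 165] [221 179]
[199 165] [221 179]
```

```bash
python3 - <<'E'
from h import *
s=ctrl.get_image("scene"); t=ctrl.get_image("top"); w=ctrl.get_image("wrist")
f=lambda i:((cv2.cvtColor(i,cv2.COLOR_RGB2HSV)[...,1]<90)&(i.min(2)>90)).astype(np.uint8)
P,e=two(ray(t,0,0),ray(s,0,0))
for L in (45,50,55):
  r=frame(-.35)[1]; n=np.sin(np.radians(L))*r+[0,0,np.cos(np.radians(L))]; p=C+.075*r+[0,0,.06]+n*.12
  print(L,[np.round(proj(d,p),1).tolist() for d in (s,t,w)])
for n,d in (("top",t),("wrist",w)):
  u,v=map(int,proj(d,p)); i=d["image"]; y0,x0=max(v-12,0),max(u-18,0); print(n,x0,y0); m=f(i)[y0:v+12,x0:u+18]
  print("\n".join("".join(".#"[k] for k in row) for row in m))
print("\n".join("".join(".#"[k] for k in row) for row in f(s["image"])[160:182,190:228]))
E
```

```text
45 [[205.0, 161.6], [263.2, 227.5], [386.8, 252.6]]
50 [[202.8, 164.4], [265.1, 228.9], [389.0, 252.2]]
55 [[200.9, 167.2], [266.8, 230.2], [390.4, 251.4]]
top 248 218
#########...........................
#########...........................
##########..........................
############........................
##############......................
###############.....................
#################...................
#######.###########.................
######...###########................
######.....###########..............
######.......##########.............
######.........########.............
######..........#######.............
#####.............####..............
#####...............#...............
#####...............................
####................................
####................................
####................................
###.................................
###.................................
###.................................
###.................................
##..................................
wrist 372 239
##################............
[... 1015 characters left out ...]
................................####.
...............................#######
.............................########.
...........................##########.
..........########.........##########.
..........###########################.
.........############################.
.........#############################
..........############################
..........############################
................######################
...............#####################.#
...............#######################
...............#######################
................######################
................######################
.................#####################
.................#####################
```

```bash
python3 - <<'E'
from h import *
s=ctrl.get_image("scene"); t=ctrl.get_image("top"); w=ctrl.get_image("wrist")
for a,b in (((t,269.5,229.5),(s,200.7,170.3)),((w,391,248),(s,200.7,170.3)),((w,391,248),(t,269.5,229.5))):
    p,e=two(ray(*a),ray(*b)); q=p-C; print(p.round(4),e.round(4),"phi",((np.arctan2(q[1],q[0])-YAW-np.pi+np.pi)%(2*np.pi)-np.pi).round(3),"r",np.hypot(q[0],q[1]).round(4),
     [np.linalg.norm(p-(C+.075*frame(f)[1]+[0,0,.06])).round(4) for f in (-.25,-.35)])
E
```

```text
[ 0.4664 -0.0302  0.1248] 0.0022 phi -0.311 r 0.1778 [np.float64(0.1218), np.float64(0.1217)]
[ 0.464  -0.0263  0.121 ] 0.0011 phi -0.335 r 0.1761 [np.float64(0.1185), np.float64(0.1181)]
[ 0.4641 -0.029   0.1197] 0.0049 phi -0.326 r 0.1782 [np.float64(0.1195), np.float64(0.1193)]
```

The pin's end is about 120 mm from the face, so it is fully home. The rotor turned about 0.2 rad, which puts the knob at about 2.35 rad.

```bash
python3 -c "
from station import ctrl
print(ctrl.finish_job())"
```

```text
the job is handed in; nothing more can be done
None
```

The job is handed in: the lock pin is fully home in the hub slot, and the knob was turned clockwise about 2.35 rad (135°) against the lap (worked out from the gripper's turn, not read directly) and let go; no verdict was returned.

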